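# Step the camera filter turret to the green window

## Robot

A 7-joint arm with a two-finger parallel gripper is mounted at the origin on the work surface. World frame = base frame: x ahead of the robot, y to its left, z up, the work surface at z = 0. Lengths are in m, angles in rad, forces in N, time in s.
With the tool pointing down it reaches from about 0.4 to 0.875 m from the base axis. Payload 19.3 kg.
Tool frame: the origin (TCP) lies at the very end of the fingers, on their centre line; the grasp point (between the pads) lies 19 mm behind it; z points along the fingers, y is the direction in which the jaws open and shut (so a half turn about z gives the same grasp; the last joint's range is limited). The gripper opens to 85 mm and grips with 20 to 120 N. Pads are 22 mm wide; open, the fingers measure 114 mm over their backs; the gripper's body (76 mm by 85 mm) begins 54 mm behind the grasp point. The pads swing forward as they close: fully open they stand 13 mm farther back than shut.
Start: joints at [-1.35, 0.521, -0.036, 1.599, 0.021, 1.021, -0.113], TCP at [0.179, 0.599, 0.231] pointing down, gripper open.
Joint ranges: [-2.91, 2.91], [-0.3, 2.13], [-1.5, 1.42], [0.17, 2.43], [-1.26, 4.41], [0.16, 1.93], [-2.52, 2.52]. Speed limits (rad/s): [1.89, 1.89, 2.39, 2.39, 3.01, 3.01, 3.01].

## Interface

Orientations are given as [roll, pitch, yaw] about the fixed x, y, z axes, in that order (R = Rz(yaw) Ry(pitch) Rx(roll)).
In Python, from workcell import telemetry, imaging, ticket gives the robot as it stands.
- The arm moves only by the tool carry_out, never from a script. Its argument "series" is a list of rows, each a list of 7 numbers: the shift along the tool's x, y, z in m, then the turn, a rotation vector about the tool's x, y, z in rad, then the closure in counts, from 0 (fully open) to 255 (shut). In form: [[tx, ty, tz, ax, ay, az, jaw], ...]. A call has 1 to 10 rows; each row is the pose to reach, as a shift and turn from the pose commanded when the call began, along the tool's axes at that moment; what a row does not reach only later rows make up. A row lasts 1/8 s, in which the tool goes at most 62.5 mm and 10.7 degrees, less where a joint would pass 70% of its speed; a pose out of reach is approached as far as the arm can. A call with a gripper value outside its range is refused whole. The fingers move at their own pace and stop on an object; "force" is the grip in N (left out, the last holds). Time passes only in rows, so rows that repeat a pose let the fingers close. It gives the time, the measured TCP pose, the force and the opening at its end, in the units of the state.
- telemetry.observe(): the state, without advancing time (a new reading comes with each control period).
- imaging.grab_frame(name): name is "side" or "top"; returns (picture, depth): 480x640x3 uint8, blue, green, red; 480x640 float32, m along the optical axis (not along the pixel's ray), 0 where there is no reading.
- imaging.camera_info(name): a dict with "mtx" (3x3 intrinsics, pixels), "extrinsics" (4x4, takes a point from camera to world coordinates). Camera axes: x right, y down, z forward; pixel columns grow to the right and rows downward; lengths in m; the calibration is good to about 2 mm. A picture is of the moment at which its call begins. camera_info takes no time and is no camera call.
- ticket.job_done(): hands the job in, once; it reports no verdict.
The state is a dict: "clock": time; "qpos": joint angles; "qd": joint speeds; "joint_efforts": joint torques, N m; "position": TCP position; "tool_rot": TCP orientation; "force": force on the tool from outside, world axes, zero at the start; "moment": the same for the moment, N m; "grip_width": finger opening in m.
Only numpy, scipy, OpenCV 4.12 (cv2) and the standard library are available. Lean on these libraries where they do the work, as an engineer would, in place of code of your own. Each camera call takes 0.05 s, during which the arm holds its last target.

## Task

On the inspection bench, set the filter turret to green: with the fingers, push its tabs gently sideways until the wheel has turned so that the green window is at the white arrow on the base, its tab pointing straight at the arrow. Only push, do not grip or pinch the wheel or its tabs, and leave the things standing around the turret where they are.

Things in the scene. Friction and masses are not known exactly. Their poses are not given: they have to be found in the camera images.
- base: Fixed round dark base of the turret, 236 mm across, 15 mm high; origin at the centre of its underside on the bench, on the wheel's vertical turning axis. Its +x axis points to the white arrow, painted flat on the base's top 90 to 115 mm from the axis and pointing at the axis. Turret position and arrow direction vary.
- wheel: Aluminium disc, 128 mm across, 12 mm thick, top 52 mm above the bench (32 mm wide hub to 64 mm); origin on its vertical axis at the underside. Turns either way without end or clicks, about 2 N at a tab, and stays where left. Four 32 mm windows 42 mm from the axis: green on the wheel's +x axis, red +y, blue -x, yellow -y; an orange upright tab outside each.
- green_window (a point): Centre of the green window on the wheel's top face, 42 mm from the axis, 52 mm above the bench.
- green_tab (a point): Mid-thickness of the green window's tab, 76 mm from the axis, 57.5 mm above the bench. Each of the four tabs, 90 degrees apart, is an upright plate along its window's radius, 60 to 88 mm from the axis, 8 mm thick, from 40 to 75 mm above the bench.
- index_point (a point): Fixed point of the base where the green window's centre must come: 42 mm from the axis toward the white arrow, 52 mm above the bench.
- workpiece_center (a point): Centre of a loose aluminium workpiece, a 40 x 40 x 25 mm block with a 24 mm round boss, 40 mm high in all; a bystander, leave alone.
- cleaner_center (a point): Centre of a loose amber bottle of lens cleaner, 40 mm in diameter, 85 mm high, standing; a bystander, leave alone.
- spool_center (a point): Centre of a loose blue plastic spool, 44 mm in diameter, 34 mm high; a bystander, leave alone. All bystanders stand 15 to 20 cm from the wheel's axis.
Things that resemble listed ones, but are neither listed nor needed, are in the scene too. Of the things like the base, leave any that is purple; of the rest the larger one is meant.

How it is judged:
On the way:
1. the fingers push the wheel (contact force between the fingers and wheel above 0.5 N), for 0.05 s.
At the end, for the whole second after the job is handed in: The green window's centre lies within 6 mm (about 8 degrees of turn) of its place at the white arrow, the wheel is at rest, and each bystander is within 20 mm of where it stood (horizontal distance between green_window and index_point below 0.006 m and angular speed of wheel below 0.05 rad/s and distance of each of workpiece_center, cleaner_center, spool_center from where it was at the start of the episode below 0.02 m); the robot touches nothing.
It fails at once if the wheel or a tab was gripped or pushed harder than 30 N (contact force between the fingers and wheel above 30 N).
It fails at once if a bystander was moved, lifted or carried more than 20 mm (distance of any of workpiece_center, cleaner_center, spool_center from where it was at the start of the episode above 0.02 m).
It also fails if it takes over 42 s, if anything falls off the work surface, if the arm or the gripper's body presses on something with over 40 N, if the wrist force passes 120 N, or if a joint passes its speed limit or range.

## Working session

There is one attempt and no reset: what is moved stays moved. The work goes in short steps, Python scripts to look and compute and a tool call to move; the robot and the scene stay as the last step left them, time stands still between calls to the robot, and variables do not carry over. Pictures are saved under pics/ and viewed, and the job is handed in when it is done.

Besides the shell and the picture viewer there is one more tool, called after "Request:" as name([rows], argument=value, ...), one row to a line, values as JSON. carry_out: Moves the arm, as the interface text tells. Its arguments: {"type":"object","properties":{"series":{"type":"array"},"force":{"type":"number"}},"required":["series"]}

```bash
mkdir -p pics
python3 - <<'E'
from workcell import telemetry, imaging
import cv2,numpy as np
print(telemetry.observe())
for n in ("top","side"):
    p,d=imaging.grab_frame(n); cv2.imwrite(f"pics/{n}0.png",p); np.savez(f"{n}0.npz",p=p,d=d)
    i=imaging.camera_info(n); print(n,i["mtx"],i["extrinsics"])
E
```

```text
{'clock': 0.0, 'qpos': array([-1.35021524,  0.52200394, -0.03634155,  1.60004425,  0.02121854,
        1.02105604, -0.1128338 ]), 'qd': array([ 0.00049718,  0.00042546,  0.00126502, -0.00280106, -0.00050136,
       -0.00070397, -0.00183447]), 'joint_efforts': array([-1.08908305e-03, -9.27113986e+01,  1.97943918e+00, -3.69945252e+01,
        1.78840093e-02,  8.01355432e-03,  1.96001167e-05]), 'position': array([0.17912185, 0.59842222, 0.23071886]), 'tool_rot': array([-3.14047019e+00,  8.87273085e-05,  2.85079046e+00]), 'force': array([ 0.31133925, -0.52519692, -0.14965882]), 'moment': array([-3.19756316e-02, -3.82803836e-05,  8.49275115e-03]), 'grip_width': 0.08519031837600348}
top [[525.06756253   0.         321.6967059 ]
 [  0.         525.06756253 243.66316992]
 [  0.           0.           1.        ]] [[ 0.02541044 -0.99269314  0.11796035  0.48698879]
 [-0.99949913 -0.02745488 -0.0157388  -0.06985136]
 [ 0.01886239 -0.11750134 -0.99289357  0.9983904 ]
 [ 0.          0.          0.          1.        ]]
side [[474.22217869   0.         311.33804889]
 [  0.         474.22217869 234.89429318]
 [  0.           0.           1.        ]] [[ 0.87991279 -0.30606274  0.36342685  0.33385086]
 [-0.47472723 -0.53462616  0.69914871 -0.58763513]
 [-0.01968587 -0.78771852 -0.61572072  0.50255909]
 [ 0.          0.          0.          1.        ]]
```

View pics/top0.png

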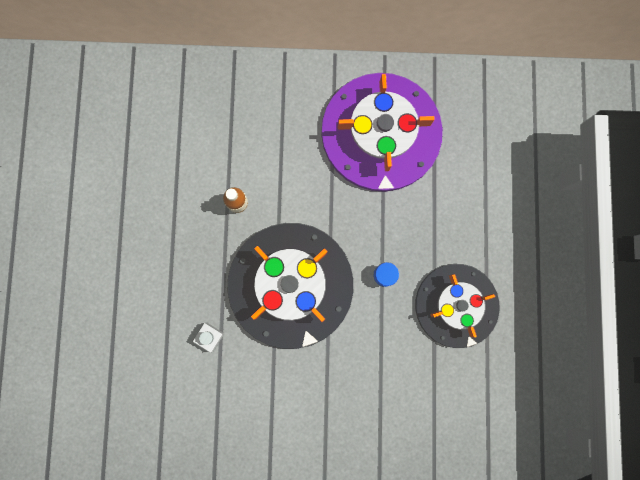

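View pics/side0.png

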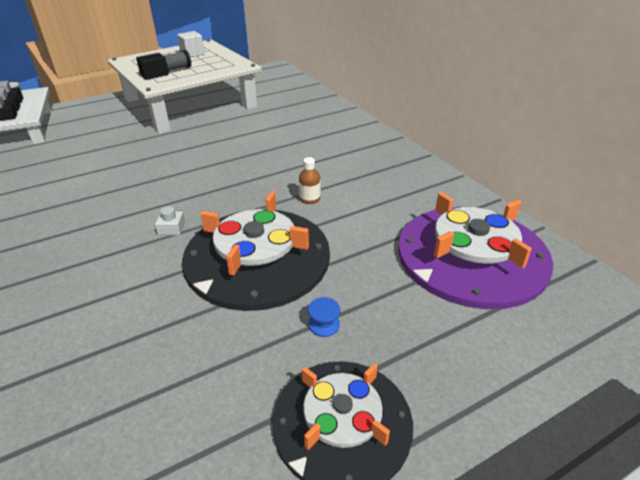

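Three turrets resemble the target. The purple one at top (382,130) is excluded by colour. The two dark ones are at (290,285), about 126 px across, and (457,306), about 84 px across. The larger, at (290,285), is meant. Its bystanders are the bottle (235,198), spool (386,274) and workpiece (207,337). Next I confirm it in a crop and measure.

```bash
cat > h.py <<'E'
import cv2,numpy as np
from workcell import imaging
def info(n):
    i=imaging.camera_info(n); return np.array(i["mtx"]),np.array(i["extrinsics"])
def ray(n,uv):
    K,E=info(n); d=E[:3,:3]@np.linalg.solve(K,[uv[0],uv[1],1.]); return E[:3,3],d
def onz(n,uv,z):
    o,d=ray(n,uv); return o+d*(z-o[2])/d[2]
def proj(n,P):
    K,E=info(n); c=E[:3,:3].T@(np.array(P)-E[:3,3]); q=K@c; return q[:2]/q[2]
def tri(a,b):
    (o1,d1),(o2,d2)=ray("top",a),ray("side",b)
    A=np.stack([d1,-d2],1); t=np.linalg.lstsq(A,o2-o1,rcond=None)[0]
    p,q=o1+d1*t[0],o2+d2*t[1]; return (p+q)/2,np.linalg.norm(p-q)
RNG={"green":((45,120,80),(75,255,255)),"red":((0,190,120),(4,255,255)),"blue":((105,120,100),(125,255,255)),"yellow":((24,150,120),(34,255,255)),"orange":((7,170,100),(20,255,255)),"white":((0,0,190),(180,40,255))}
def blobs(p,c,amin=30):
    h=cv2.cvtColor(p,cv2.COLOR_BGR2HSV); m=cv2.inRange(h,*[np.array(x) for x in RNG[c]])
    n,l,s,ce=cv2.connectedComponentsWithStats(m)
    return [(ce[i],s[i]) for i in range(1,n) if s[i,4]>=amin]
E
python3 - <<'E'
from h import *
T=np.load("top0.npz")["p"];S=np.load("side0.npz")["p"]
for nm,I,box in(("top",T,(190,190,410,360)),("side",S,(150,150,350,340))):
    x0,y0,x1,y1=box
    c=cv2.resize(I[y0:y1,x0:x1],None,fx=3.5,fy=3.5,interpolation=cv2.INTER_CUBIC); cv2.imwrite(f"pics/{nm}crop.png",c[:600,:800])
    for c in RNG:
        print(nm,c,[(ce.round(1).tolist(),int(s[4])) for ce,s in blobs(I,c,15) if x0<ce[0]<x1 and y0<ce[1]<y1])
E
```

```text
top green [([273.5, 266.6], 260)]
top red [([272.0, 299.8], 245)]
top blue [([386.1, 274.1], 471), ([305.4, 300.8], 267)]
top yellow [([306.3, 268.4], 224)]
top orange [([239.2, 198.4], 112), ([261.0, 252.8], 78), ([320.0, 255.0], 82), ([258.1, 312.3], 88), ([317.9, 314.4], 71)]
top white [([231.0, 193.7], 94), ([245.1, 203.9], 17), ([289.6, 283.7], 2124), ([208.8, 337.3], 383), ([308.3, 339.1], 119)]
side green [([264.0, 216.4], 184)]
side red [([229.1, 227.5], 163)]
side blue [([245.7, 247.9], 177), ([323.9, 316.3], 1028)]
side yellow [([278.0, 236.2], 110)]
side orange [([270.7, 201.4], 135), ([209.7, 221.2], 260), ([299.2, 237.1], 342), ([233.0, 260.5], 270)]
side white [([309.4, 162.4], 107), ([312.1, 192.1], 186), ([166.8, 210.0], 68), ([242.8, 216.5], 247), ([256.7, 241.0], 1373), ([169.3, 220.1], 161), ([203.6, 285.3], 128)]
```

View pics/topcrop.png

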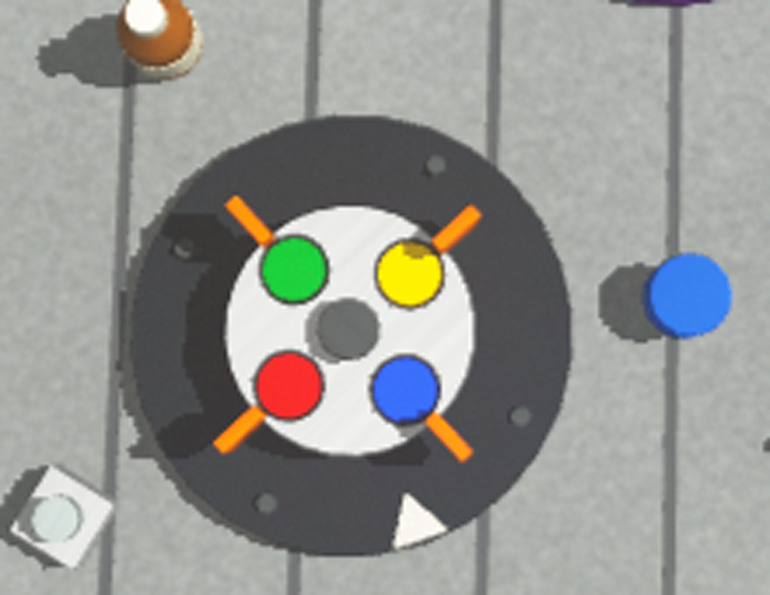

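The crop confirms the large dark turret. Green is at crop (294,269), upper left. The white arrow is at (415,522), lower right, between the blue tab and straight down. The three bystanders stand clear.

Run:
```python
from h import *
t={"g":(273.5,266.6),"r":(272.0,299.8),"b":(305.4,300.8),"y":(307,268),"arrow":(308.3,339.1)}
s={"g":(264,216.4),"r":(229.1,227.5),"b":(245.7,247.9),"y":(278.8,236.2),"arrow":(203.6,285.3)}
for k in t:
    p,e=tri(t[k],s[k]); print(k,p.round(4),round(e,4), onz("top",t[k],.015 if k=="arrow" else .052).round(4),onz("side",s[k],.015 if k=="arrow" else .052).round(4))
for cam,w in(("top",t),("side",s)):
    W={k:onz(cam,w[k],.052)[:2] for k in "grby"}; c=sum(W.values())/4
    a=onz(cam,w["arrow"],.015)[:2]-c
    f=lambda v:np.degrees(np.arctan2(v[1],v[0])).round(1)
    print(cam,"axis",c.round(4),"arrow ang",f(a),np.linalg.norm(a).round(4),{k:(f(W[k]-c),np.linalg.norm(W[k]-c).round(4)) for k in "grby"})
for n,uv in(("tabs",(261,252.8)),("",(320,255)),("",(258.1,312.3)),("",(317.9,314.4))): print(onz("top",uv,.075).round(3))
print("spool",onz("top",(386.1,274.1),.034),"work",onz("top",(207,337),.025),"bottle",onz("top",(233,195),.085))
```

```text
g [0.5548 0.0008 0.0554] 0.0008 [0.5554 0.001  0.052 ] [0.556  0.0054 0.052 ]
r [0.4953 0.0014 0.0549] 0.0012 [0.4958 0.0015 0.052 ] [0.4958 0.0054 0.052 ]
b [ 0.4969 -0.0587  0.0555] 0.0027 [ 0.4956 -0.0583  0.052 ] [ 0.4995 -0.055   0.052 ]
y [ 0.5534 -0.0592  0.0563] 0.0016 [ 0.5545 -0.0595  0.052 ] [ 0.5547 -0.054   0.052 ]
arrow [ 0.4256 -0.0651  0.0184] 0.0009 [ 0.4258 -0.0652  0.015 ] [ 0.4257 -0.0614  0.015 ]
top axis [ 0.5253 -0.0288] arrow ang -159.9 0.106 {'g': (np.float64(44.7), np.float64(0.0423)), 'r': (np.float64(134.2), np.float64(0.0423)), 'b': (np.float64(-135.3), np.float64(0.0419)), 'y': (np.float64(-46.4), np.float64(0.0423))}
side axis [ 0.5265 -0.0245] arrow ang -159.9 0.1073 {'g': (np.float64(45.4), np.float64(0.0421)), 'r': (np.float64(135.7), np.float64(0.0429)), 'b': (np.float64(-131.6), np.float64(0.0407)), 'y': (np.float64(-46.2), np.float64(0.0408))}
[0.578 0.022 0.075]
[ 0.576 -0.082  0.075]
[0.473 0.023 0.075]
[ 0.472 -0.081  0.075]
spool [ 0.54841988 -0.20514763  0.034     ] work [0.42573666 0.11921622 0.025     ] bottle [0.67767029 0.07445085 0.085     ]
```

Measured from both views:
- **Axis:** about (0.526, -0.027).
- **Arrow direction:** -160°.
- **Green:** about 45°, so the wheel must turn about +155° (CCW).
- **Check:** triangulated heights are about 55 mm (text: 52) for the windows and 18 mm (text: 15) for the arrow, so they agree.

I'll push the red tab with the shut fingers, with the TCP above the disc. First I go to a hover beside the tab.

Request:
carry_out([
  [-0.465,-0.422,0.08,0,0,2.08,255],
  [-0.465,-0.422,0.08,0,0,2.08,255],
  [-0.465,-0.422,0.08,0,0,2.08,255],
  [-0.465,-0.422,0.08,0,0,2.08,255],
  [-0.465,-0.422,0.08,0,0,2.08,255],
  [-0.465,-0.422,0.08,0,0,2.08,255],
  [-0.465,-0.422,0.08,0,0,2.08,255],
  [-0.465,-0.422,0.08,0,0,2.08,255],
  [-0.465,-0.422,0.08,0,0,2.08,255],
  [-0.465,-0.422,0.08,0,0,2.08,255],
], force=20)

```text
clock: 1.35
position: [0.5003, 0.0662, 0.1521]
tool_rot: [3.142, -0.0, 0.97]
force: [0.3, 1.0, 0.3]
grip_width: -0.0002
```

Request:
carry_out([
  [0,0,0,0,0,0.18,255],
  [0,0,0,0,0,0.2,255],
  [0,0,0,0,0,0.2,255],
])

```text
clock: 1.72
position: [0.4992, 0.0689, 0.1522]
tool_rot: [-3.141, 0.0, 0.781]
force: [-0.6, 0.5, 0.5]
grip_width: -0.0
```

```bash
cat > plan.py <<'E'
from h import *
from workcell import telemetry
from scipy.spatial.transform import Rotation as R
def rows(targets):   # world (x,y,z,yaw deg)
    s=telemetry.observe(); p=s["position"]; r=R.from_euler("xyz",s["tool_rot"])
    for x,y,z,yaw in targets:
        d=r.inv().apply(np.array([x,y,z])-p); v=(r.inv()*R.from_euler("xyz",[np.pi,0,np.radians(yaw)])).as_rotvec()
        print([round(float(a),3) for a in d]+[0,0,round(float(v[2]),2),255])
AX=np.array([.5257,-.0275])
def pose(phi,off,z,Rr=.078):
    a=np.radians(phi); e=np.array([np.cos(a),np.sin(a)]); t=np.array([-e[1],e[0]])
    c=AX+Rr*e-off*t; return (*c,z,phi-90)
E
python3 - <<'E'
from plan import *
s=telemetry.observe(); print(s["clock"],s["position"],s["tool_rot"],s["qpos"])
for n in("top","side"):
    p,_=imaging.grab_frame(n); cv2.imwrite(f"pics/{n}1.png",p)
rows([pose(134.5,.045,.11),pose(134.5,.045,.058),pose(134.5,.03,.058),pose(134.5,.02,.058)])
E
```

```text
1.725 [0.49923695 0.06885325 0.15224406] [-3.14126482e+00  1.71271901e-04  7.80963739e-01] [-0.65207759  0.50088697  0.53615629  2.00971914 -0.37764654  0.72844786
 -0.67355397]
[-0.004, 0.009, 0.042, 0, 0, 0.0, 255]
[-0.004, 0.009, 0.094, 0, 0, 0.0, 255]
[-0.019, 0.009, 0.094, 0, 0, 0.0, 255]
[-0.029, 0.009, 0.094, 0, 0, 0.0, 255]
```

View pics/side1.png

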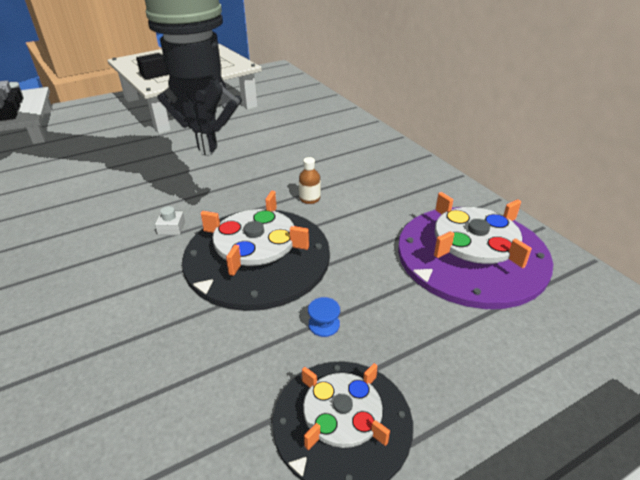

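The side picture shows the shut fingers at (205,145), hovering clear of the turret and behind the red tab at (210,221). Now I descend and close up to the tab.

Request:
carry_out([
  [-0.004,0.009,0.045,0,0,0,255],
  [-0.004,0.009,0.075,0,0,0,255],
  [-0.004,0.009,0.094,0,0,0,255],
  [-0.004,0.009,0.094,0,0,0,255],
  [-0.012,0.009,0.094,0,0,0,255],
  [-0.019,0.009,0.094,0,0,0,255],
  [-0.024,0.009,0.094,0,0,0,255],
  [-0.029,0.009,0.094,0,0,0,255],
  [-0.029,0.009,0.094,0,0,0,255],
])

```text
clock: 2.95
position: [0.485, 0.041, 0.0585]
tool_rot: [3.142, -0.0, 0.775]
force: [0.1, -1.0, 0.6]
grip_width: -0.0002
```

Run:
```python
from plan import *
s=telemetry.observe(); print(s["clock"],s["position"],s["tool_rot"],s["force"])
out=[]
for n in("top","side"):
    p,_=imaging.grab_frame(n); x0,y0=((210,200) if n=="top" else (150,120)); out.append(cv2.resize(p[y0:y0+160,x0:x0+180],(400,356),interpolation=cv2.INTER_CUBIC))
cv2.imwrite("pics/c2.png",np.hstack(out))
rows([pose(p,.015,.058) for p in np.arange(134.5,181,5)])
```

```text
2.95 [0.48502618 0.04095163 0.05846602] [ 3.14159123e+00 -1.14679445e-04  7.75370595e-01] [ 0.09769393 -1.04405112  0.57102635]
[-0.004, -0.001, 0.0, 0, 0, -0.0, 255]
[-0.011, -0.002, 0.0, 0, 0, -0.09, 255]
[-0.018, -0.002, 0.0, 0, 0, -0.18, 255]
[-0.025, -0.002, 0.0, 0, 0, -0.26, 255]
[-0.032, -0.001, 0.0, 0, 0, -0.35, 255]
[-0.039, 0.0, 0.0, 0, 0, -0.44, 255]
[-0.045, 0.002, 0.0, 0, 0, -0.52, 255]
[-0.052, 0.005, 0.0, 0, 0, -0.61, 255]
[-0.058, 0.008, 0.0, 0, 0, -0.7, 255]
[-0.064, 0.012, 0.0, 0, 0, -0.79, 255]
```

View pics/c2.png

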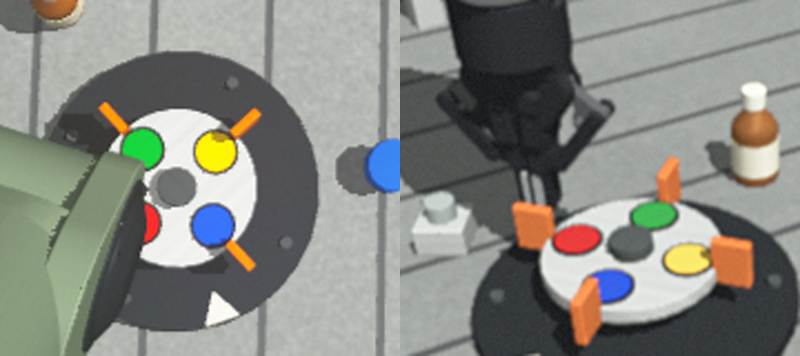

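The crops show the fingers just behind the red tab (side crop (530,190)), not yet touching, with the wheel unmoved. Now I push along the arc.

Request:
carry_out([
  [-0.004,-0.001,0,0,0,0,255],
  [-0.007,-0.002,0,0,0,-0.04,255],
  [-0.011,-0.002,0,0,0,-0.09,255],
  [-0.018,-0.002,0,0,0,-0.18,255],
  [-0.025,-0.002,0,0,0,-0.26,255],
  [-0.032,-0.001,0,0,0,-0.35,255],
  [-0.039,0,0,0,0,-0.44,255],
  [-0.045,0.002,0,0,0,-0.52,255],
  [-0.052,0.005,0,0,0,-0.61,255],
  [-0.058,0.008,0,0,0,-0.7,255],
])

```text
clock: 4.3
position: [0.449, -0.0052, 0.0583]
tool_rot: [-3.141, -0.0, 1.481]
force: [0.1, 1.6, -0.4]
grip_width: 0.0002
```

Run:
```python
from plan import *
s=telemetry.observe(); print(s["clock"],s["position"],s["tool_rot"],s["force"],s["qpos"])
out=[]
for n in("top","side"):
    p,_=imaging.grab_frame(n); x0,y0=((210,200) if n=="top" else (150,120)); out.append(cv2.resize(p[y0:y0+160,x0:x0+180],(400,356),interpolation=cv2.INTER_CUBIC))
    for c in ("green","yellow","blue"): print(n,c,[onz(n,ce,.052)[:2].round(3) for ce,q in blobs(p,c,40)])
cv2.imwrite("pics/c3.png",np.hstack(out))
rows([pose(p,.015,.058) for p in np.arange(179.5,225,5)])
```

```text
4.3 [ 0.44898907 -0.00517252  0.05833321] [-3.14134393e+00 -1.90160411e-04  1.48076324e+00] [ 0.09390764  1.61592174 -0.40717752] [-0.26782849  0.56371793  0.19190054  2.18744723 -0.25841232  0.4111996
  0.04264421]
top green [array([ 0.788, -0.2  ]), array([0.529, 0.013]), array([ 0.469, -0.349])]
top yellow [array([ 0.826, -0.155]), array([ 0.567, -0.033]), array([ 0.486, -0.313])]
top blue [array([ 0.871, -0.194]), array([ 0.547, -0.203]), array([ 0.521, -0.071]), array([ 0.521, -0.33 ])]
side green [array([0.529, 0.019]), array([ 0.79 , -0.198]), array([ 0.465, -0.359])]
side yellow []
side blue [array([0.239, 1.313]), array([0.928, 1.148]), array([ 0.873, -0.189]), array([ 0.519, -0.064]), array([ 0.534, -0.231]), array([ 0.515, -0.34 ])]
[-0.006, -0.001, 0.0, 0, 0, -0.08, 255]
[-0.013, -0.001, 0.0, 0, 0, -0.17, 255]
[-0.02, -0.001, 0.0, 0, 0, -0.26, 255]
[-0.027, -0.0, 0.0, 0, 0, -0.35, 255]
[-0.034, 0.001, 0.0, 0, 0, -0.43, 255]
[-0.04, 0.003, 0.0, 0, 0, -0.52, 255]
[-0.047, 0.006, 0.0, 0, 0, -0.61, 255]
[-0.053, 0.009, 0.0, 0, 0, -0.7, 255]
[-0.059, 0.012, 0.0, 0, 0, -0.78, 255]
[-0.064, 0.017, 0.0, 0, 0, -0.87, 255]
```

View pics/c3.png

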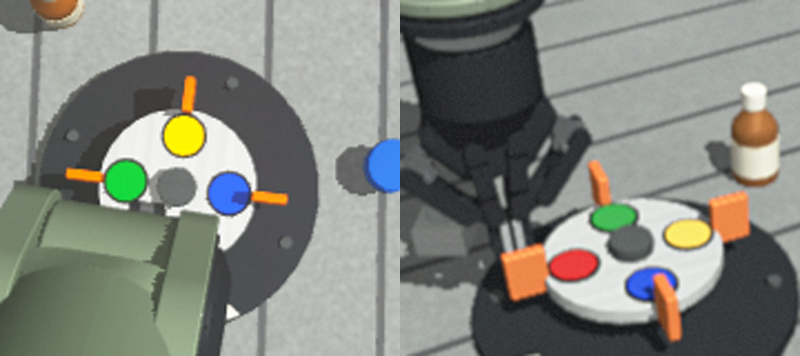

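The wheel turned about 41°, with green now at about 86° as planned, and the force is about 1.6 N. I continue.

Request:
carry_out([
  [-0.006,-0.001,0,0,0,-0.08,255],
  [-0.013,-0.001,0,0,0,-0.17,255],
  [-0.02,-0.001,0,0,0,-0.26,255],
  [-0.027,0,0,0,0,-0.35,255],
  [-0.034,0.001,0,0,0,-0.43,255],
  [-0.04,0.003,0,0,0,-0.52,255],
  [-0.047,0.006,0,0,0,-0.61,255],
  [-0.053,0.009,0,0,0,-0.7,255],
  [-0.059,0.012,0,0,0,-0.78,255],
  [-0.064,0.017,0,0,0,-0.87,255],
])

```text
clock: 5.65
position: [0.4598, -0.0704, 0.0582]
tool_rot: [-3.141, -0.001, 2.347]
force: [-2.0, 1.0, 0.4]
grip_width: -0.0001
```

```bash
cat > chk.py <<'E'
from plan import *
import sys
s=telemetry.observe(); print(s["clock"],s["position"],np.degrees(s["tool_rot"][2])+90,s["force"],s["qpos"].round(2))
out=[]
for n in("top","side"):
    p,_=imaging.grab_frame(n); x0,y0=((210,200) if n=="top" else (150,120)); out.append(cv2.resize(p[y0:y0+160,x0:x0+180],(400,356),interpolation=cv2.INTER_CUBIC))
    for c in ("green","yellow","blue","red"): print(n,c,[onz(n,ce,.052)[:2].round(4).tolist() for ce,q in blobs(p,c,40) if np.hypot(*(onz(n,ce,.052)[:2]-AX))<.06])
cv2.imwrite(f"pics/{sys.argv[1]}.png",np.hstack(out))
if len(sys.argv)>2:
    a,b,st=map(float,sys.argv[2:5]); rows([pose(p,.015,.058) for p in np.arange(a,b+.1,st)])
E
python3 chk.py c4 229.5 274.5 5
```

```text
5.65 [ 0.45981079 -0.07037577  0.05819719] 224.48595073572795 [-2.04961474  0.97230438  0.42079787] [ 0.06  0.57 -0.05  2.14  0.06  0.44  0.75]
top green []
top yellow [[0.5555, 0.0008]]
top blue [[0.5543, -0.059]]
top red []
side green [[0.5034, 0.0008]]
side yellow []
side blue [[0.5549, -0.0537]]
side red [[0.501, -0.0566]]
[-0.007, -0.002, 0.0, 0, 0, -0.09, 255]
[-0.014, -0.002, 0.0, 0, 0, -0.18, 255]
[-0.021, -0.002, 0.0, 0, 0, -0.26, 255]
[-0.028, -0.001, 0.0, 0, 0, -0.35, 255]
[-0.034, 0.0, 0.0, 0, 0, -0.44, 255]
[-0.041, 0.002, 0.0, 0, 0, -0.53, 255]
[-0.047, 0.005, 0.0, 0, 0, -0.61, 255]
[-0.054, 0.008, 0.0, 0, 0, -0.7, 255]
[-0.059, 0.011, 0.0, 0, 0, -0.79, 255]
[-0.065, 0.015, 0.0, 0, 0, -0.87, 255]
```

View pics/c4.png

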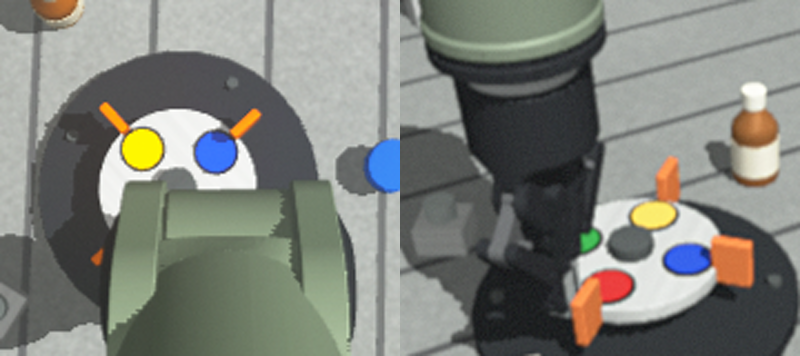

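Green is at about 135° and tracking as planned. I continue to 275° (red tab), which is 15° short of the end.

Request:
carry_out([
  [-0.007,-0.002,0,0,0,-0.09,255],
  [-0.014,-0.002,0,0,0,-0.18,255],
  [-0.021,-0.002,0,0,0,-0.26,255],
  [-0.028,-0.001,0,0,0,-0.35,255],
  [-0.034,0,0,0,0,-0.44,255],
  [-0.041,0.002,0,0,0,-0.53,255],
  [-0.047,0.005,0,0,0,-0.61,255],
  [-0.054,0.008,0,0,0,-0.7,255],
  [-0.059,0.011,0,0,0,-0.79,255],
  [-0.065,0.015,0,0,0,-0.87,255],
])

```text
clock: 7.0
position: [0.516, -0.1059, 0.0581]
tool_rot: [3.141, -0.001, -3.068]
force: [-1.2, 1.0, -0.2]
grip_width: 0.0001
```

```bash
python3 chk.py c5 278 290 4
```

```text
7.0 [ 0.51598845 -0.10589736  0.05807436] -85.76659543211028 [-1.22746964  0.98164235 -0.19321645] [ 0.3   0.64 -0.29  1.97  0.32  0.57  1.45]
top green [[0.4817, -0.0274]]
top yellow [[0.5218, 0.0131]]
top blue [[0.5689, -0.0203]]
top red []
side green [[0.4835, -0.0278]]
side yellow []
side blue []
side red []
[-0.005, -0.001, 0.0, 0, 0, -0.07, 255]
[-0.011, -0.002, 0.0, 0, 0, -0.14, 255]
[-0.016, -0.002, 0.0, 0, 0, -0.21, 255]
[-0.022, -0.001, 0.0, 0, 0, -0.28, 255]
```

View pics/c5.png

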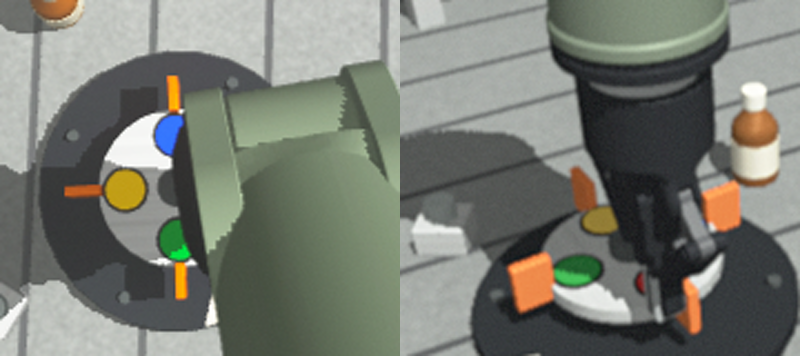

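Green is at about 184.8° against a target of 200°. The last 15° go slowly, then I settle.

Request:
carry_out([
  [-0.003,-0.001,0,0,0,-0.04,255],
  [-0.006,-0.001,0,0,0,-0.08,255],
  [-0.009,-0.002,0,0,0,-0.11,255],
  [-0.012,-0.002,0,0,0,-0.15,255],
  [-0.015,-0.002,0,0,0,-0.19,255],
  [-0.018,-0.002,0,0,0,-0.23,255],
  [-0.02,-0.001,0,0,0,-0.26,255],
  [-0.022,-0.001,0,0,0,-0.28,255],
  [-0.022,-0.001,0,0,0,-0.28,255],
  [-0.022,-0.001,0,0,0,-0.28,255],
])

```text
clock: 8.35
position: [0.5386, -0.1057, 0.0584]
tool_rot: [-3.141, 0.0, -2.788]
force: [0.7, -0.9, -0.3]
grip_width: -0.0001
```

Request:
carry_out([
  [0.008,0,0,0,0,0,255],
  [0.018,0,0,0,0,0,255],
  [0.018,0,-0.04,0,0,0,255],
  [0.018,0,-0.1,0,0,0,255],
  [0.018,0,-0.16,0,0,0,255],
  [0.018,-0.05,-0.2,0,0,0,255],
  [0.018,-0.11,-0.2,0,0,0,255],
  [0.018,-0.17,-0.2,0,0,0,255],
  [0.018,-0.23,-0.2,0,0,0,255],
  [0.018,-0.23,-0.2,0,0,0,255],
])

```text
clock: 9.6
position: [0.6001, -0.3326, 0.2568]
tool_rot: [-3.141, -0.002, -2.793]
force: [-1.0, 0.3, 0.0]
grip_width: 0.0004
```

Run:
```python
from plan import *
s=telemetry.observe(); print(s["clock"],s["position"],s["force"])
for n in("top","side"):
    p,_=imaging.grab_frame(n); cv2.imwrite(f"pics/{n}6.png",p)
    W={}
    for c in("green","red","blue","yellow"):
        for ce,q in blobs(p,c,40):
            w=onz(n,ce,.052)[:2]
            if np.hypot(*(w-AX))<.06: W[c]=w
    print(n,W)
    for ce,q in blobs(p,"white",40):
        w=onz(n,ce,.015)[:2]
        if .085<np.hypot(*(w-AX))<.12: print("arrow",w)
    for k in W:
        a=np.array([.5253,-.0288]) if n=="top" else np.array([.5265,-.0245])
        v=W[k]-a; print(k,np.degrees(np.arctan2(v[1],v[0])).round(1))
```

```text
9.6 [ 0.60014132 -0.33255753  0.25675328] [-0.95593124  0.30230998  0.04069145]
top {'green': array([ 0.48601644, -0.04350937]), 'blue': array([ 0.56478878, -0.01387716]), 'yellow': array([0.51043932, 0.01048459])}
arrow [ 0.42544457 -0.06529336]
green -159.5
blue 20.7
yellow 110.7
side {'green': array([ 0.48721335, -0.03953767]), 'red': array([ 0.5378005 , -0.06324876]), 'blue': array([ 0.56542763, -0.0084175 ])}
arrow [ 0.42591425 -0.06118275]
green -159.1
red -73.7
blue 22.4
```

View pics/top6.png

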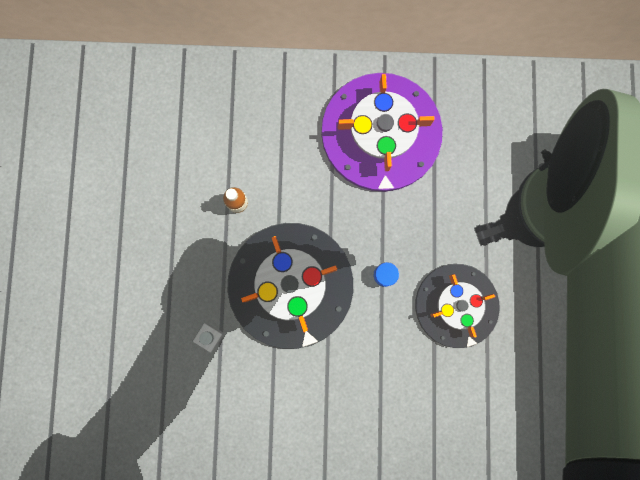

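The top picture shows the green window at (297,306), its tab pointing at the arrow (309,339). Green measures -159.5° against the arrow's -159.9°. The bottle (235,198), spool (386,274) and workpiece (207,337) are where they were, and the arm is clear.

```bash
python3 -c "
from workcell import ticket; print(ticket.job_done())"
```

```text
the job is handed in; nothing more can be done
None
```

The filter turret is set to green, and I handed the job in at about 10 s of the 42 s allowed. No verdict came back.

I picked the larger dark turret and, with the shut fingers, pushed its red tab about 155° counter-clockwise. Then I backed off, raised the arm and moved it clear.

- **Green window:** it lies at -159.5° (top view) and -159.1° (side view) against the arrow at -159.9°. That is under 1 mm off, with 6 mm allowed.
- **Forces:** the wrist force read at most about 2.5 N at the readings between moves. The contact force at the tab was not measured separately.
- **Bystanders:** the bottle, spool and workpiece are at unchanged pixels in the last top picture; I judged this by eye.
- **Disagreements:** the two cameras differ by about 4 mm in the turret's y position. Their triangulated heights came out about 3 mm above the stated ones. In the last side view the other windows also read up to about 4° off, with red at -73.7° where -70° was expected. I put this down to calibration and partial shading.

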